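Draw the bolt and open the second leaf of the desiccator cabinet

TASK

A wide tray has to go into the small desiccator cabinet, so its second door leaf must be opened as well. One leaf already stands open; the other is still shut and held by the upright bolt on its front: pull that bolt fully up by its knob, then swing the leaf open to about a right angle, and let go with the bolt still up. Leave the first leaf standing open and do not knock over or shove the jar on the cabinet's roof.

Things in the scene. Friction and masses are not known exactly. Their poses are not given: they have to be found in the camera images.
- bolt_knob (a point): Centre of the black round knob (upright, 26 mm across, 30 mm high) on top of the 10 mm steel bolt rod, on the shut leaf, near the middle of the cabinet's front; 32 mm above the roof while the bolt is down, free all round. Bolt and knob lift straight up 32 mm (about 5 N) and stay; the foot sits 16 mm deep in the sill. The knob turns freely on the rod; the leaf can be pulled open by it.
- leaf_hinge (a point): Point on the upright hinge axis of the shut leaf, 200 mm above the table (roof height), at the cabinet's left front corner seen from the robot. x points to the cabinet's back, y from the doors' middle to this hinge. Knob 131 mm from this axis. Cabinet fixed, 200 deep, 310 wide, 200 high, white frame, clear panes; leaf 146 wide, 14 thick, top 6 mm below the roof; sill 59 mm out, 32 high.
- bolt (a joint): Lift of the bolt in m: 0 fully down in the sill, 0.032 fully up against its stop.
- passive_leaf (a joint): Opening angle in rad of the leaf with the bolt: 0 shut, 1.57 square to the front, stop at 1.85. It swings out towards the robot, clockwise seen from above, with light friction (about 1 N at the knob), and stays where it is left.
- active_leaf (a joint): Opening angle in rad of the other leaf (hinged at the right front corner, with a bow handle): 0 shut, 1.57 square to the front. It starts well open and stays where it is left.
- jar_center (a point): Centre of the amber jar with a black cap, 54 mm across and 70 mm high, standing loose on the cabinet's roof, its wall at least 69 mm behind the bolt's axis.
There are look-alikes about, which are no part of the job. Leave any green look-alike of the part that bears jar_center alone.

How it is judged:
By the outcome, as a careful person would: the job done as asked, in the order asked, and still so for the second after the job is handed in, with the robot touching nothing.
It also fails if it takes over 38 s, if anything falls off the work surface, if the arm or the gripper's body presses on something with over 40 N, if the wrist force passes 120 N, or if a joint passes its speed limit or range.

ROBOT

A 6-joint arm with a two-finger parallel gripper is mounted at the origin on the work surface. World frame = base frame: x ahead of the robot, y to its left, z up, the work surface at z = 0. Lengths are in mm, angles in degrees, forces in N, time in s.
With the tool pointing down it reaches from about 300 to 850 mm from the base axis. Payload 4.2 kg.
Tool frame: the origin (TCP) lies between the finger pads; the fingertips stand 19 mm ahead of it and the grasp point (between the pads) is the TCP; z points along the fingers, x is the direction in which the jaws open and shut, and the axes are right-handed (so a half turn about z gives the same grasp; the last joint's range is limited). The gripper opens to 91 mm and grips with 3 to 60 N. Pads are 32 mm wide; open, the fingers measure 118 mm over their backs; the gripper's body (76 mm by 178 mm) begins 60 mm behind the grasp point.
Start: joints at [-70.875, 18.312, 89.639, -0, 72.044, -1.146], TCP at [199.221, -539.4, 232.976] pointing down, gripper open.
Joint ranges: [-177.97, 177.97], [-48.28, 115.42], [12.27, 149.76], [-77.06, 257.06], [2.81, 150.46], [-146.56, 146.56]. Speed limits (degrees/s): [147.25, 147.25, 180, 180, 180, 180].

INTERFACE

Orientations are given as [roll, pitch, yaw] about the fixed x, y, z axes, in that order (R = Rz(yaw) Ry(pitch) Rx(roll)).
In Python, from workcell import sensors, grab_frame, env gives the robot as it stands.
- The arm moves only by the tool servo_tool, never from a script. Its argument "motion" is one flat list of numbers, 7 for each row, row after row: the shift along the world's x, y, z in mm, then the turn, a rotation vector about the world's x, y, z in rad, then the opening in per cent of the stroke, from 0 (shut) to 100 (fully open). In form: [x, y, z, rx, ry, rz, grip, x, y, z, rx, ry, rz, grip, ...]. A call has 1 to 10 rows; each row shifts and turns the commanded pose from where the row before left it; what a row does not reach is not made up. A row lasts 1/12 s, in which the tool goes at most 41.7 mm and 7.16 degrees, less where a joint would pass 70% of its speed; a pose out of reach is approached as far as the arm can. A call with a gripper value outside its range is refused whole. The fingers move at their own pace and stop on an object; "newtons" is the grip in N (left out, the last holds). Time passes only in rows, so rows that do not move let the fingers close. It gives the time, the measured TCP pose, the force and the opening at its end, in the units of the state.
- sensors.state(): the state, without advancing time (a new reading comes with each control period).
- grab_frame(name): name is "side" or "top" or "wrist"; returns a dict with "image" (400x640x3 uint8, red, green, blue), "depth" (400x640 float32, mm along the optical axis (not along the pixel's ray), 0 where there is no reading), "fx", "fy", "cx", "cy" (pixels), "extrinsics" (4x4, takes a point from camera to world coordinates); the wrist camera has in their place "T_tool_cam" (4x4, takes a point from camera to tool coordinates, whose origin is the TCP and whose axes are the tool frame's). Camera axes: x right, y up, looking along -z (the intrinsics and any distortion apply to the point x, -y, -z); pixel columns grow to the right and rows downward; lengths in mm; the calibration is good to about 2 mm. A picture is of the moment at which its call begins: read the wrist's pose just before it.
- env.job_done(): hands the job in, once; it reports no verdict.
The state is a dict: "time_s": time; "qpos": joint angles; "qvel": joint speeds; "effort": joint torques, N m; "ee_pos": TCP position; "ee_rot": TCP orientation; "force": force on the tool from outside, world axes, zero at the start; "torque": the same for the moment, N m; "gripper_width": finger opening in mm.
Only numpy, scipy, OpenCV 4.12 (cv2) and the standard library are available. Lean on these libraries where they do the work, as an engineer would, in place of code of your own. Each camera call takes 0.05 s, during which the arm holds its last target.

## Working session

There is one attempt and no reset: what is moved stays moved. The work goes in short steps, Python scripts to look and compute and a tool call to move; the robot and the scene stay as the last step left them, time stands still between calls to the robot, and variables do not carry over. Pictures are saved under pics/ and viewed, and the job is handed in when it is done.

Besides the shell and the picture viewer there is one more tool, called after "Emit:" by a JSON object that holds its "api" and its "payload", one argument or row to a line. servo_tool: Moves the arm, as the interface text tells. Its arguments: {"type":"object","properties":{"motion":{"type":"array"},"newtons":{"type":"number"}},"required":["motion"]}

```bash
mkdir -p pics; cat > h.py <<'E'
import numpy as np,cv2
from workcell import sensors,grab_frame,env
def save(n,img,box=None,k=1):
    if box: img=img[box[1]:box[3],box[0]:box[2]]
    if k!=1: img=cv2.resize(img,None,fx=k,fy=k,interpolation=cv2.INTER_CUBIC)
    cv2.imwrite('pics/'+n+'.png',img[:,:,::-1])
def world(f,u,v,d=None):
    d=f['depth'][v,u] if d is None else d
    p=np.array([(u-f['cx'])/f['fx']*d,-(v-f['cy'])/f['fy']*d,-d,1])
    return (f['extrinsics']@p)[:3]
E
python3 - <<'E'
from h import *
import pickle
for n in('side','top'):
    f=grab_frame(n); save(n+'0',f['image']); pickle.dump(f,open(n+'0.pkl','wb')); print(n,[k for k in f],f['extrinsics'].round(2))
s=sensors.state();print(s)
E
```

```text
side ['image', 'depth', 'fx', 'fy', 'cx', 'cy', 'extrinsics'] [[ 7.0000e-01  5.2000e-01 -4.9000e-01  2.0743e+02]
 [-7.1000e-01  5.1000e-01 -4.9000e-01 -4.5409e+02]
 [-0.0000e+00  6.9000e-01  7.3000e-01  7.7810e+02]
 [ 0.0000e+00  0.0000e+00  0.0000e+00  1.0000e+00]]
top ['image', 'depth', 'fx', 'fy', 'cx', 'cy', 'extrinsics'] [[ 2.00000e-02  9.80000e-01 -1.70000e-01  5.19610e+02]
 [-1.00000e+00  3.00000e-02  0.00000e+00 -1.65900e+01]
 [ 1.00000e-02  1.70000e-01  9.80000e-01  1.01059e+03]
 [ 0.00000e+00  0.00000e+00  0.00000e+00  1.00000e+00]]
{'time_s': 0.1, 'qpos': array([-7.08725152e+01,  1.83475594e+01,  8.96998360e+01, -1.05308121e-03,
        7.20435784e+01, -1.14733443e+00]), 'qvel': array([ 0.0994525 , -0.1469768 , -0.13533287,  0.09081641, -0.00184727,
       -0.0511998 ]), 'effort': array([ 1.60399886e-04, -4.13333845e+01, -2.32508433e+01,  7.27462582e-02,
        4.21212043e-02, -4.38673669e-05]), 'ee_pos': array([ 199.09419196, -538.9797115 ,  232.20568097]), 'ee_rot': array([-1.79999179e+02,  9.09755819e-02, -6.97248546e+01]), 'force': array([-0.88375301, -0.24723217,  0.50686421]), 'torque': array([ 0.00511922, -0.06044658,  0.02666257]), 'gripper_width': 91.08837292204598}
```

View pics/side0.png

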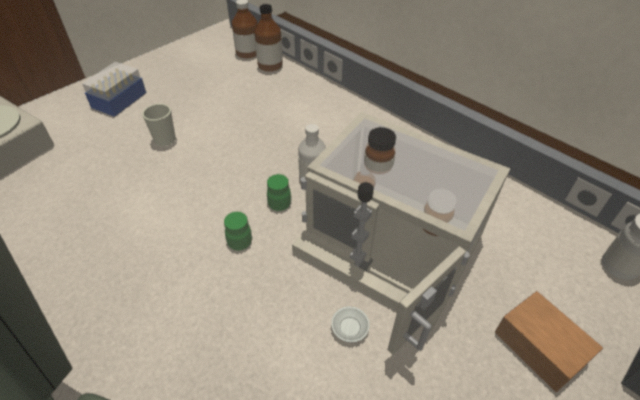

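View pics/top0.png

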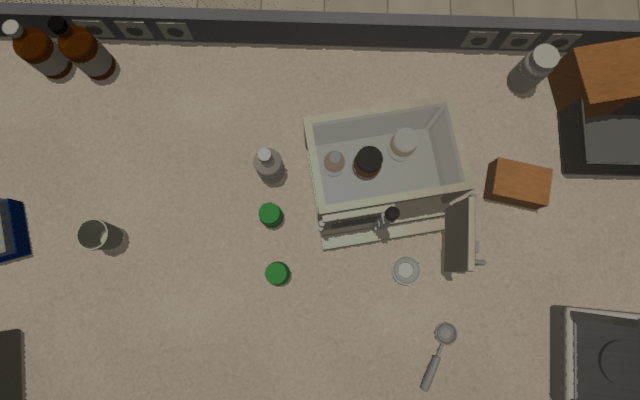

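```bash
python3 - <<'E'
from h import *
import pickle
f=pickle.load(open('top0.pkl','rb'));g=pickle.load(open('side0.pkl','rb'))
save('topc',f['image'],(240,90,500,300),3)
save('sidec',g['image'],(280,110,520,360),2.4)
print(f['fx'],f['cx'],f['cy'])
for p in [(392,213),(390,215),(367,157),(309,117),(320,211),(468,185),(446,106),(270,214),(277,273),(405,270),(460,230)]: print('top',p,f['depth'][p[1],p[0]],world(f,*p).round(1))
for p in [(366,190),(365,186),(381,137),(313,170),(470,235),(504,172)]: print('side',p,g['depth'][p[1],p[0]],world(g,*p).round(1))
E
```

```text
423.61629375344666 321.1560012479925 200.24635616473924
top (392, 213) 772.3257 [ 633.3 -149.6  247. ]
top (390, 215) 771.13025 [ 629.5 -145.8  247.5]
top (367, 157) 0.0 [ 519.6  -16.6 1010.6]
top (309, 117) 853.68396 [831.7   8.6 198.5]
top (320, 211) 821.34186 [640.9 -18.4 198. ]
top (468, 185) 829.7633 [ 699.4 -306.9  200.9]
top (446, 106) 858.70386 [ 862.3 -268.3  200. ]
top (270, 214) 947.48553 [650.2  93.   71.1]
top (277, 273) 926.1714 [520.6  71.9  70.1]
top (405, 270) 993.78326 [ 535.  -221.6    5.2]
top (460, 230) 869.3219 [ 616.7 -306.7  146.3]
side (366, 190) 734.41644 [ 627.7 -156.6  247.4]
side (365, 186) 738.49445 [ 632.2 -150.6  248.9]
side (381, 137) 788.8554 [ 723.8 -106.4  270.6]
side (313, 170) 836.2642 [636.8 -28.4 199. ]
side (470, 235) 729.6256 [ 704.4 -312.2  201.4]
side (504, 172) 828.2268 [ 873.2 -278.5  201.5]
```

View pics/topc.png

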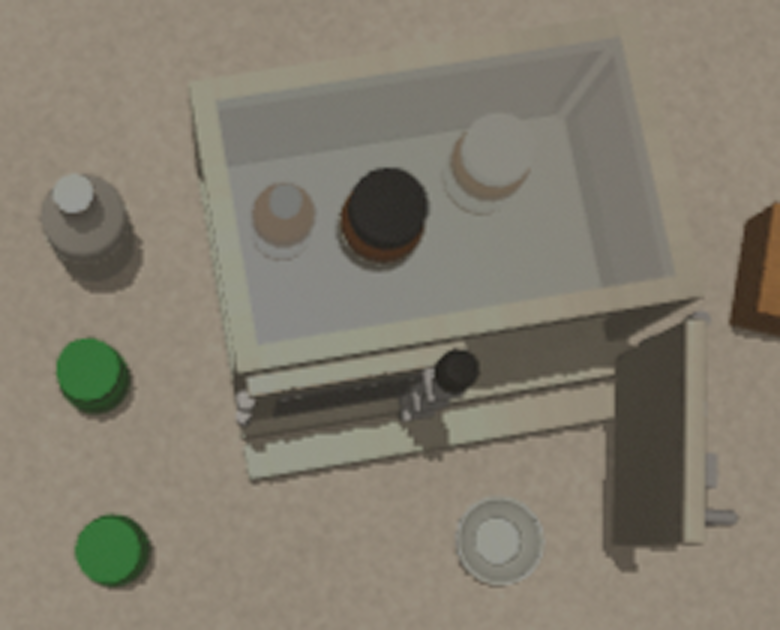

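View pics/sidec.png

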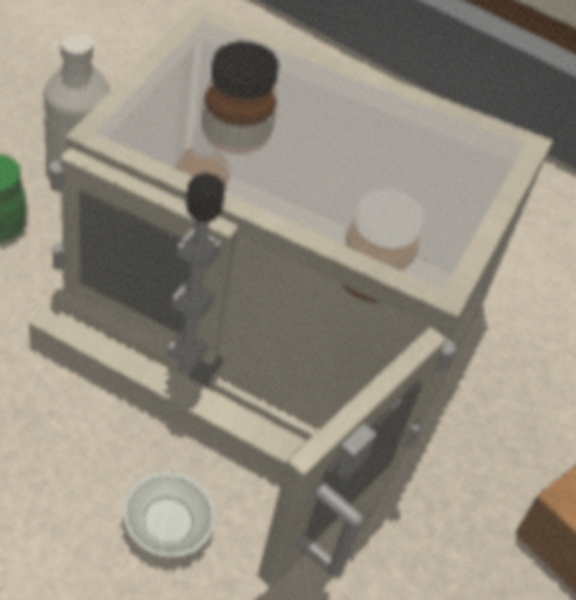

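```bash
python3 - <<'E'
from h import *
import pickle
f=pickle.load(open('top0.pkl','rb'));g=pickle.load(open('side0.pkl','rb'))
def rp(f,u,v,z):
    E=f['extrinsics'];d=E[:3,:3]@np.array([(u-f['cx'])/f['fx'],-(v-f['cy'])/f['fy'],-1]);return E[:3,3]+d*(z-E[2,3])/d[2]
T=lambda x,y,z:rp(f,240+x/3,90+y/3,z).round(1)
S=lambda x,y,z:rp(g,280+x/2.4,110+y/2.4,z).round(1)
for p in [(191,85),(620,22),(700,297),(238,372)]:print('T',T(*p,200))
for p in [(70,142),(205,18),(550,145),(460,315)]:print('S',S(*p,200))
print('leaf top', T(250,388,194),T(470,355,194)); print('leaf S',S(65,155,194),S(237,232,194))
print('knob T',T(457,371,247),'S',S(206,188,247))
# knob pts by depth
for F,b in((f,(375,200,405,228)),(g,(350,175,380,205))):
    P=[]
    for v in range(b[1],b[3]):
        for u in range(b[0],b[2]):
            if F['depth'][v,u]>0 and F['image'][v,u].max()<60:
                w=world(F,u,v)
                if 236<w[2]<255:P.append(w)
    P=np.array(P);print(len(P),P.mean(0),P.min(0),P.max(0))
print('jar',T(388,205,270),S(245,65,270))
print('green',T(92,370,70),T(112,550,70))
print('bottle',T(75,193,160), world(f,265,155), 'active leaf',T(705,320,194),T(692,545,194))
E
```

```text
T [828.   19.2 200. ]
T [ 881.  -270.1  200. ]
T [ 691.9 -317.4  200. ]
T [634.7 -17.2 200. ]
S [632.6 -22.6 200. ]
S [821.8   3.8 200. ]
S [ 885.3 -282.7  200. ]
S [ 696.6 -320.4  200. ]
leaf top [625.3 -25.3 194. ] [ 650.6 -168.   194. ]
leaf S [624.3 -25.6 194. ] [ 655.1 -167.5  194. ]
knob T [ 632.1 -150.2  247. ] S [ 630.6 -153.8  247. ]
145 [ 633.33214418 -149.97753338  246.03491384] [ 621.45298295 -162.51992848  237.46737329] [ 644.77872803 -139.07516498  249.68504028]
149 [ 628.25761038 -154.77803474  245.3186645 ] [ 620.14383756 -163.85493501  236.09140313] [ 640.66265744 -144.21257836  251.18200351]
jar [ 728.7 -105.   270. ] [ 725.6 -107.5  270. ]
green [651.9  91.7  70. ] [519.9  71.1  70. ]
bottle [762.5  98.6 160. ] [763.63620565  99.81649802 150.8627949 ] active leaf [ 677.9 -322.3  194. ] [ 532.1 -308.5  194. ]
```

Emit:
{"api": "servo_tool", "payload": {
  "motion": [0,0,30,0,0,0,100,0,0,30,0,0,0,100,10,10,20,0,0,0,100,25,22,10,0,0,0,100,25,22,0,0,0,0,100,25,22,0,0,0,0,100,25,22,0,0,0,0,100,25,22,0,0,0,0,100,25,22,0,0,0,0,100,25,22,0,0,0,0,100]
}}

```text
time_s: 0.93
ee_pos: [385.1, -374.0, 322.6]
ee_rot: [180.0, 0.0, -69.7]
force: [0.8, -0.4, -0.3]
gripper_width: 90.8
```

```bash
python3 - <<'E'
from h import *
import pickle
f=pickle.load(open('top0.pkl','rb'));g=pickle.load(open('side0.pkl','rb'))
# triangulate hinge pin (upper): rays
def ray(f,u,v):
    E=f['extrinsics'];d=E[:3,:3]@np.array([(u-f['cx'])/f['fx'],-(v-f['cy'])/f['fy'],-1]);return E[:3,3],d/np.linalg.norm(d)
for tp in [(243,403),(246,412)]:
  a,d=ray(f,240+tp[0]/3,90+tp[1]/3)
  b,e=ray(g,280+57/2.4,110+175/2.4)
  s=np.linalg.lstsq(np.c_[d,-e],b-a,rcond=None)[0]
  print(a+s[0]*d,b+s[1]*e)
E
```

```text
[617.84283343 -21.07956455 173.6211864 ] [618.9612555  -21.95451186 173.75715348]
[611.3070614  -23.16671668 179.11620205] [615.0175801  -26.09561564 179.54859955]
```

Emit:
{"api": "servo_tool", "payload": {
  "motion": [26,23,0,0,0,0,100,26,23,0,0,0,0,100,26,23,0,0,0,0,100,26,23,0,0,0,0,100,26,23,0,0,0,0,100,26,23,0,0,0,0,100,26,23,0,0,0,0,100,26,23,0,0,0,0,100,24,23,0,0,0,0,100,13,13,0,0,0,0,100]
}}

```text
time_s: 1.77
ee_pos: [631.3, -152.5, 321.8]
ee_rot: [180.0, 0.1, -69.6]
force: [-0.1, 0.2, 0.0]
gripper_width: 91.1
```

```bash
python3 - <<'E'
from h import *
from scipy.spatial.transform import Rotation as Ro
s=sensors.state();print(s['ee_pos'],s['ee_rot'],s['qpos'].round(1))
f=grab_frame('wrist');save('w1',f['image'])
T=np.eye(4);T[:3,:3]=Ro.from_euler('xyz',s['ee_rot'],degrees=True).as_matrix();T[:3,3]=s['ee_pos']
f['extrinsics']=T@f['T_tool_cam']
import pickle;pickle.dump(f,open('w1.pkl','wb'))
P=[]
for v in range(400):
  for u in range(640):
    if f['depth'][v,u]>0 and f['image'][v,u].max()<70:
      w=world(f,u,v)
      if abs(w[0]-632)<30 and abs(w[1]+151)<30 and 225<w[2]<255:P.append(np.r_[w,u,v])
P=np.array(P);print(len(P),P.mean(0),P.min(0),P.max(0))
E
```

```text
[ 631.32441029 -152.52510009  321.7795517 ] [ 1.79998880e+02  9.09279475e-02 -6.95883810e+01] [-14.6  23.3  69.4   0.1  87.3  55. ]
1185 [ 636.80724416 -150.63395455  245.29432198  320.64303797  213.20421941] [ 621.89125981 -163.84093086  225.27569222  303.          193.        ] [ 646.96323892 -138.8626131   250.16720789  339.          233.        ]
```

View pics/w1.png

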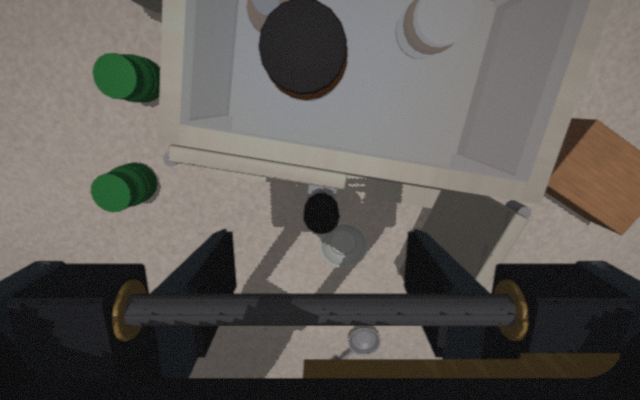

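The only steel rod with a black knob is at wrist pixel (321,213). The larger black disc at (300,45) is the jar cap, and the two green jars at left are the look-alikes. The knob is at about (634, -151) and the gripper is centred over it, so I'll descend.

Emit:
{"api": "servo_tool", "payload": {
  "motion": [2,1,-20,0,0,0,100,0,0,-20,0,0,0,100,0,0,-18,0,0,0,100,0,0,-15,0,0,0,100,0,0,-13,0,0,0,100,0,0,0,0,0,0,100]
}}

```text
time_s: 2.32
ee_pos: [629.2, -154.3, 233.3]
ee_rot: [179.6, 0.2, -69.7]
force: [-0.2, 0.4, -1.0]
gripper_width: 91.1
```

```bash
python3 - <<'E'
from h import *
f=grab_frame('side');save('s2',f['image'],(250,60,520,290),2.9)
f=grab_frame('wrist');save('w2',f['image'])
E
```

```text
(no output)
```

View pics/s2.png

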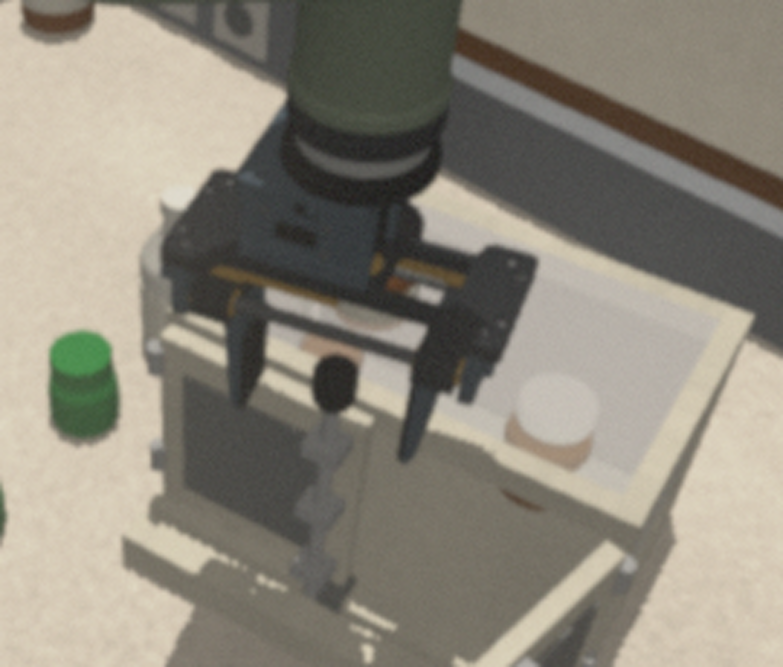

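View pics/w2.png

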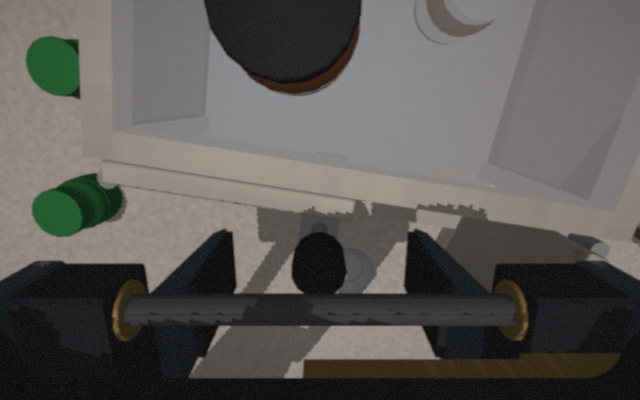

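```bash
python3 - <<'E'
from h import *
from scipy.spatial.transform import Rotation as Ro
s=sensors.state();print(s['ee_pos'],s['ee_rot'],s['force'])
f=grab_frame('wrist')
P=[]
for v in range(225,300):
  for u in range(285,350):
    if f['depth'][v,u]>0 and f['image'][v,u].max()<60:
      d=f['depth'][v,u]
      w=(f['T_tool_cam']@np.array([(u-f['cx'])/f['fx']*d,-(v-f['cy'])/f['fy']*d,-d,1]))[:3]
      if abs(w[2])<30: P.append(np.r_[w,u,v])
P=np.array(P);print(len(P),P.mean(0),P.min(0),P.max(0))
E
```

```text
[ 630.86317312 -154.62770378  236.61899052] [ 1.79934590e+02  3.18632724e-02 -6.97430770e+01] [-0.66155398  0.30031477 -0.01257989]
2724 [ -1.2252001   -8.58360591  -7.64381095 317.70668135 264.02129222] [-13.12841204 -17.19192723 -13.63369004 292.         232.        ] [ 11.44419392   6.37452627  12.54679748 345.         293.        ]
```

Emit:
{"api": "servo_tool", "payload": {
  "motion": [3,1.5,0,0,0,0,100,0,0,0,0,0,0,0,0,0,0,0,0,0,0,0,0,0,0,0,0,0,0,0,0,0,0,0,0,0,0,0,0,0,0,0,0,0,0,0,0,0,0,0,0,0,0,0,0,0],
  "newtons": 30
}}

```text
time_s: 3.13
ee_pos: [634.2, -152.9, 237.0]
ee_rot: [180.0, -0.0, -69.7]
force: [0.4, -0.5, -0.6]
gripper_width: 47.3
```

Emit:
{"api": "servo_tool", "payload": {
  "motion": [0,0,0,0,0,0,0,0,0,0,0,0,0,0,0,0,0,0,0,0,0,0,0,0,0,0,0,0,0,0,0,0,0,0,0,0,0,0,0,0,0,0]
}}

```text
time_s: 3.63
ee_pos: [634.1, -152.5, 237.0]
ee_rot: [180.0, 0.0, -69.7]
force: [-1.3, 2.0, 0.4]
gripper_width: 24.3
```

Emit:
{"api": "servo_tool", "payload": {
  "motion": [0,0,0,0,0,0,0,0,0,0,0,0,0,0,0,0,4,0,0,0,0,0,0,4,0,0,0,0,0,0,4,0,0,0,0,0,0,4,0,0,0,0,0,0,4,0,0,0,0,0,0,0,0,0,0,0]
}}

```text
time_s: 4.3
ee_pos: [634.2, -152.6, 257.9]
ee_rot: [-180.0, 0.0, -69.7]
force: [-1.5, 2.8, -0.5]
gripper_width: 25.0
```

```bash
python3 - <<'E'
from h import *
print(sensors.state()['force'],sensors.state()['ee_pos'])
f=grab_frame('side');save('s3',f['image'],(250,60,520,290),2.9)
E
```

```text
[-1.52875546  2.81394015 -0.5008046 ] [ 634.15713823 -152.63798293  257.93311717]
```

View pics/s3.png

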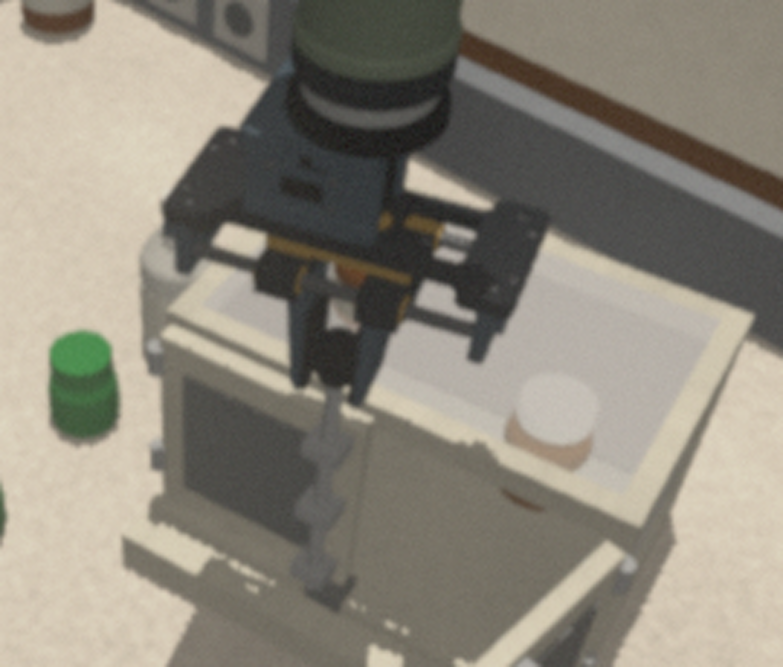

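Emit:
{"api": "servo_tool", "payload": {
  "motion": [0,0,3,0,0,0,0,0,0,3,0,0,0,0,0,0,3,0,0,0,0,0,0,2,0,0,0,0,0,0,1,0,0,0,0,0,0,0,0,0,0,0,0,0,0,0,0,0]
}}

```text
$.motion: bad value
```

Emit:
{"api": "servo_tool", "payload": {
  "motion": [0,0,3,0,0,0,0,0,0,3,0,0,0,0,0,0,3,0,0,0,0,0,0,2,0,0,0,0,0,0,1,0,0,0,0,0,0,0,0,0,0,0]
}}

```text
time_s: 4.85
ee_pos: [634.1, -152.7, 268.6]
ee_rot: [180.0, 0.0, -69.7]
force: [-1.3, 4.1, -5.9]
gripper_width: 24.7
```

Emit:
{"api": "servo_tool", "payload": {
  "motion": [0,0,1,0,0,0,0,0,0,1,0,0,0,0,0,0,0,0,0,0,0]
}}

```text
time_s: 5.1
ee_pos: [633.7, -152.7, 268.8]
ee_rot: [179.8, 0.1, -69.7]
force: [0.5, 4.3, -16.5]
gripper_width: 24.9
```

```bash
python3 - <<'E'
import numpy as np
r=np.array([16,-131.]);R=lambda a:np.array([[np.cos(a),np.sin(a)],[-np.sin(a),np.cos(a)]])@r
for k in range(1,20):
    a=np.radians(5*k);print(5*k,(R(a)-R(a-np.radians(5))).round(1),(R(a)-r).round(1))
E
```

```text
5 [-11.5  -0.9] [-11.5  -0.9]
10 [-11.5   0.1] [-23.   -0.8]
15 [-11.5   1.1] [-34.5   0.3]
20 [-11.3   2.1] [-45.8   2.4]
25 [-11.1   3.1] [-56.9   5.5]
30 [-10.8   4. ] [-67.6   9.6]
35 [-10.4   5. ] [-78.   14.5]
40 [-9.9  5.8] [-87.9  20.4]
45 [-9.4  6.7] [-97.3  27.1]
50 [-8.7  7.5] [-106.1   34.5]
55 [-8.1  8.2] [-114.1   42.8]
60 [-7.3  8.9] [-121.4   51.6]
65 [-6.5  9.5] [-128.    61.1]
70 [-5.7 10. ] [-133.6   71.2]
75 [-4.8 10.5] [-138.4   81.6]
80 [-3.8 10.9] [-142.2   92.5]
85 [-2.9 11.1] [-145.1  103.6]
90 [-1.9 11.4] [-147.  115.]
95 [-0.9 11.5] [-147.9  126.5]
```

Go at about half that step, and check the forces.

Emit:
{"api": "servo_tool", "payload": {
  "motion": [-3,-0.3,-0.5,0,0,0,0,-5,-0.4,0,0,0,0,0,-7,-0.2,0,0,0,0,0,-8,0,0,0,0,0,0,-8,0.5,0,0,0,0,0,-7,1,0,0,0,0,0,-8,1.8,0,0,0,0,0]
}}

```text
time_s: 5.68
ee_pos: [587.4, -148.8, 268.9]
ee_rot: [-180.0, 0.2, -69.7]
force: [2.6, 9.0, -22.0]
gripper_width: 24.5
```

Emit:
{"api": "servo_tool", "payload": {
  "motion": [-8,3,-0.7,0,0,0,0,-8,3.3,0,0,0,0,0,-8,3.6,0,0,0,0,0,-8,4,0,0,0,0,0,-8,4.5,0,0,0,0,0,-7,5,0,0,0,0,0]
}}

```text
time_s: 6.18
ee_pos: [541.5, -125.7, 268.9]
ee_rot: [-179.8, 0.1, -69.8]
force: [7.4, 7.9, -23.0]
gripper_width: 24.7
```

Emit:
{"api": "servo_tool", "payload": {
  "motion": [-6,6.5,-1,0,0,0,0,-6.5,7,0,0,0,0,0,-6,7,0,0,0,0,0,-5.5,7.5,0,0,0,0,0,-5,8,0,0,0,0,0,-4,8,0,0,0,0,0]
}}

```text
time_s: 6.68
ee_pos: [507.2, -83.2, 268.8]
ee_rot: [179.9, -0.1, -69.7]
force: [0.9, -0.1, -17.8]
gripper_width: 24.6
```

Emit:
{"api": "servo_tool", "payload": {
  "motion": [-4.5,8,-1,0,0,0,0,-4,8,0,0,0,0,0,-4,8,0,0,0,0,0,-3.5,8,0,0,0,0,0,-2.5,8,0,0,0,0,0,-1.5,6,0,0,0,0,0,0,0,0,0,0,0,0]
}}

```text
time_s: 7.27
ee_pos: [491.7, -35.5, 268.7]
ee_rot: [-179.4, -0.2, -69.7]
force: [11.8, 1.1, -16.9]
gripper_width: 25.0
```

```bash
python3 - <<'E'
from h import *
from scipy.optimize import least_squares
s=sensors.state();p=s['ee_pos'];print(p,s['force'])
P=np.array([(634,-152.6),(587.4,-148.8),(541.5,-125.7),(507.2,-83.2),p[:2]])
r=least_squares(lambda q:np.hypot(*(P-q).T)-131,[618,-21]);print(r.x,r.fun)
a=np.degrees(np.arctan2(*(P-r.x).T[::-1]));print((a[0]-a)%360)
for n in('side','top'):
    f=grab_frame(n);save(n+'4',f['image'],(240,60,520,340) if n=='side' else (240,90,500,300),2.1 if n=='side' else 3)
E
```

```text
[491.65762991 -35.5129541  268.7405362 ] [ 11.77814932   1.14150339 -16.8646561 ]
[622.36953227 -22.28820886] [-0.17022246  0.25586267  0.27787246 -0.71466904  0.37920424]
[ 0.         20.5516993  43.12612357 67.22636735 89.32296871]
```

View pics/side4.png

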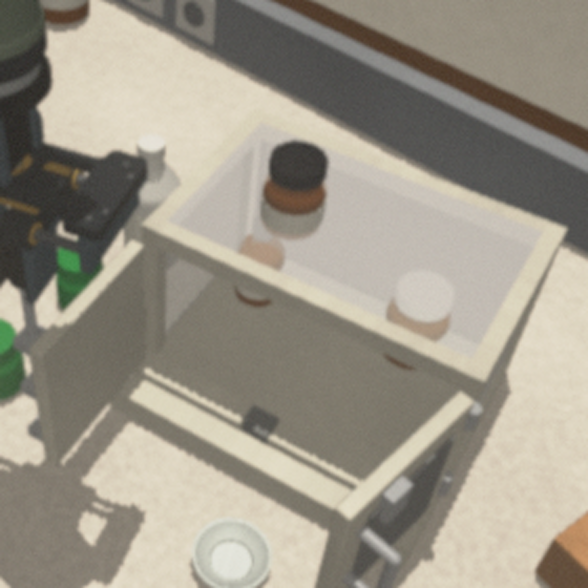

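View pics/top4.png

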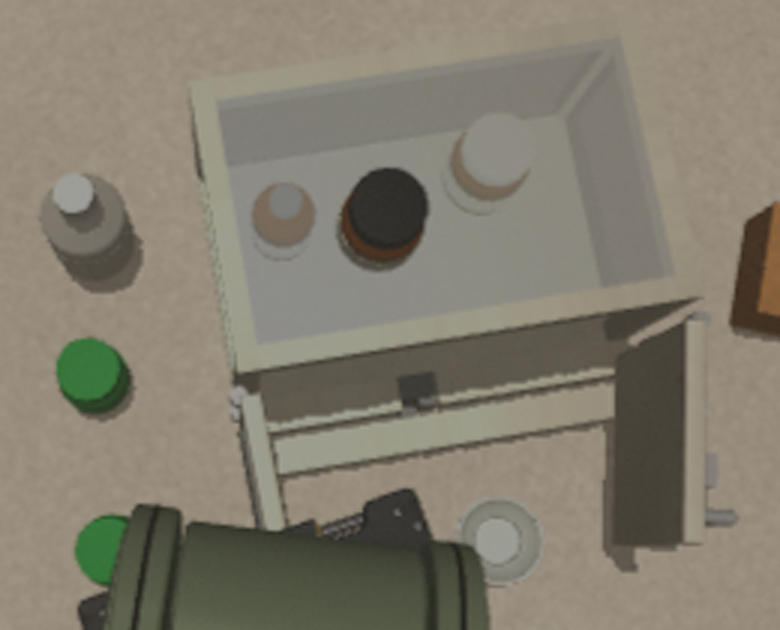

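Emit:
{"api": "servo_tool", "payload": {
  "motion": [1.2,0,-0.8,0,0,0,0,0,0,0,0,0,0,0]
}}

```text
time_s: 7.53
ee_pos: [492.2, -36.4, 268.7]
ee_rot: [-179.6, -0.2, -69.7]
force: [7.4, 1.8, -12.2]
gripper_width: 24.9
```

Emit:
{"api": "servo_tool", "payload": {
  "motion": [0.8,0,-0.6,0,0,0,0,0,0,0,0,0,0,0,0,0,0,0,0,0,30,0,0,0,0,0,0,50,0,0,0,0,0,0,70,0,0,0,0,0,0,100,0,0,0,0,0,0,100,0,0,0,0,0,0,100,0,0,0,0,0,0,100,0,0,0,0,0,0,100]
}}

```text
time_s: 8.37
ee_pos: [490.1, -37.2, 266.4]
ee_rot: [180.0, -0.0, -69.7]
force: [-0.6, -0.7, 0.4]
gripper_width: 71.0
```

Emit:
{"api": "servo_tool", "payload": {
  "motion": [0,0,0,0,0,0,100,0,0,0,0,0,0,100,0,0,0,0,0,0,100,0,0,0,0,0,0,100,0,0,10,0,0,0,100,0,0,15,0,0,0,100,0,0,25,0,0,0,100,0,0,25,0,0,0,100,0,0,25,0,0,0,100,0,0,20,0,0,0,100]
}}

```text
time_s: 9.2
ee_pos: [490.4, -37.1, 389.3]
ee_rot: [-179.9, -0.1, -69.7]
force: [0.9, -0.4, -0.1]
gripper_width: 91.0
```

Emit:
{"api": "servo_tool", "payload": {
  "motion": [-10,-20,0,0,0,0,100,-15,-30,0,0,0,0,100,-15,-30,0,0,0,0,100,-15,-30,0,0,0,0,100,-15,-30,0,0,0,0,100,-15,-30,0,0,0,0,100,-15,-30,0,0,0,0,100,-10,-30,0,0,0,0,100,-5,-20,0,0,0,0,100,0,0,0,0,0,0,100]
}}

```text
time_s: 10.03
ee_pos: [374.2, -290.3, 386.8]
ee_rot: [180.0, -0.1, -70.0]
force: [0.6, 0.3, -0.9]
gripper_width: 91.2
```

```bash
python3 - <<'E'
from h import *
s=sensors.state();print(s['ee_pos'],s['force'],s['time_s'])
for n in('side','top'):
    f=grab_frame(n);save(n+'5',f['image'],(200,60,520,340) if n=='side' else (240,90,500,300),2.1 if n=='side' else 3)
    import pickle;pickle.dump(f,open(n+'5.pkl','wb'))
    P=np.array([world(f,u,v) for v in range(400) for u in range(640) if f['depth'][v,u]>0 and f['image'][v,u].max()<70])
    m=(abs(P[:,0]-490)<30)&(abs(P[:,1]+37)<30)&(P[:,2]>240)&(P[:,2]<300);P=P[m];print(n,len(P),P.mean(0) if len(P) else 0,P.max(0) if len(P) else 0)
E
```

```text
[ 374.15181748 -290.30015332  386.83663036] [ 0.58745808  0.28207022 -0.94307467] 10.0333
side 0 0 0
top 161 [493.7054179  -35.39212631 278.49485604] [505.80362658 -23.31501638 281.89798938]
```

View pics/side5.png

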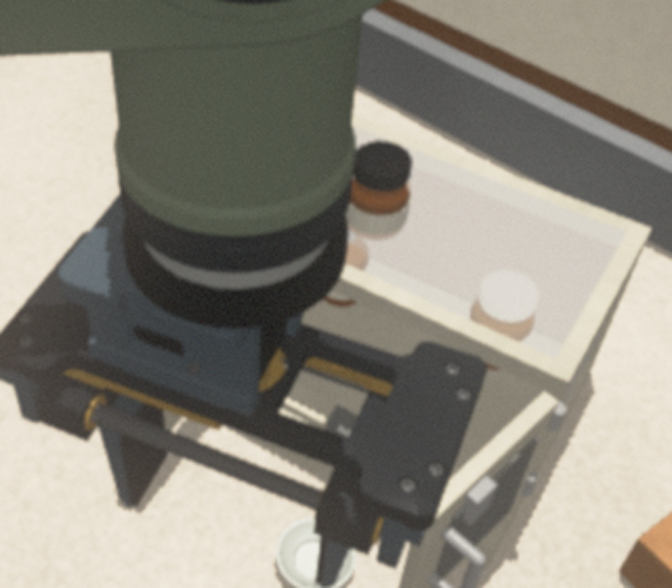

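View pics/top5.png

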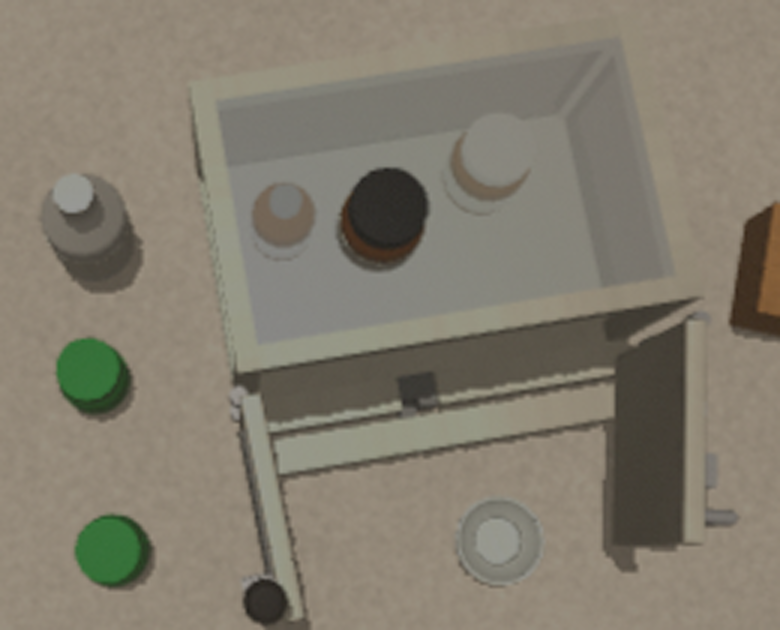

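```bash
python3 -c "
from workcell import env
print(env.job_done())"
```

```text
the job is handed in; nothing more can be done
None
```

The second leaf is open at about a right angle with its bolt still up, and I handed the job in at about 10 s. I lifted the bolt by its knob to the stop (31.8 mm at the wrist), swung the leaf open by the knob, let go and backed the arm clear.

- **Bolt:** after release, the top camera shows the knob 32.5 mm higher than at the start, so the bolt is fully up.
- **Leaf:** a circle fit to the wrist positions gave 89° just before I let go, and the last top picture shows it square to the front.
- **Rest of the scene:** the first leaf, the amber jar and the green jars look unmoved in the top picture.
- **Forces:** the highest wrist reading between moves was about 25 N, from pulling against the bolt's stop.
- **Failed check:** the last side view could not confirm the knob because the arm was in the way, so the final check rests on the top camera alone.

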